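# Pop the sample port of the colorimeter

## Robot

A 7-joint arm with a two-finger parallel gripper is mounted at the origin on the work surface. World frame = base frame: x ahead of the robot, y to its left, z up, the work surface at z = 0. Lengths are in m, angles in rad, forces in N, time in s.
With the tool pointing down it reaches from about 0.425 to 0.925 m from the base axis. Payload 6.8 kg.
Tool frame: the origin (TCP) lies at the very end of the fingers, on their centre line; the grasp point (between the pads) lies 19 mm behind it; z points along the fingers, x is the direction in which the jaws open and shut, and the axes are right-handed (so a half turn about z gives the same grasp; the last joint's range is limited). The gripper opens to 85 mm and grips with 20 to 120 N. Pads are 22 mm wide; open, the fingers measure 114 mm over their backs; the gripper's body (76 mm by 85 mm) begins 54 mm behind the grasp point. The pads swing forward as they close: fully open they stand 13 mm farther back than shut.
Start: joints at [1.125, 0.477, 0.022, 1.555, -0.011, 1.109, -0.083], TCP at [0.224, -0.637, 0.206] pointing down, gripper open.
Joint ranges: [-2.96, 2.96], [-0.34, 2.1], [-1.41, 1.46], [0.24, 2.44], [-1.37, 4.51], [0.17, 1.92], [-2.96, 2.96]. Speed limits (rad/s): [2.39, 2.39, 3.14, 3.14, 3.14, 3.14, 3.14].

## Interface

Orientations are given as a unit quaternion [w, x, y, z].
In Python, from station import bot gives the robot as it stands.
- The arm moves only by the shell command python3 -m creep 'ROWS' [FORCE]. ROWS is JSON, a list that holds one entry, the list of rows, each a list of 7 numbers: the shift along the tool's x, y, z in cm, then the turn, a rotation vector about the tool's x, y, z in rad, then the opening, from 0 (shut) to 1 (fully open). In form: [[[dx, dy, dz, wx, wy, wz, claw], ...]]. A call has 1 to 10 rows; each row is the pose to reach, as a shift and turn from the pose commanded when the call began, along the tool's axes at that moment; what a row does not reach only later rows make up. A row lasts 1/8 s, in which the tool goes at most 62.5 mm and 10.7 degrees, less where a joint would pass 70% of its speed; a pose out of reach is approached as far as the arm can. A call with a gripper value outside its range is refused whole. The fingers move at their own pace and stop on an object; FORCE is the grip in N (left out, the last holds). Time passes only in rows, so rows that repeat a pose let the fingers close. It gives the time, the measured TCP pose, the force and the opening at its end, in the units of the state.
- bot.get_obs(): the state, without advancing time (a new reading comes with each control period).
- bot.read_camera(name): name is "side" or "top" or "wrist"; returns (picture, depth): 480x640x3 uint8, blue, green, red; 480x640 float32, m along the optical axis (not along the pixel's ray), 0 where there is no reading.
- bot.calibration(name): a dict with "mtx" (3x3 intrinsics, pixels), "rvec" (rotation vector, rad) and "tvec" (3), from world to camera coordinates, as OpenCV has them. Camera axes: x right, y down, z forward; pixel columns grow to the right and rows downward; lengths in m; the calibration is good to about 2 mm. A picture is of the moment at which its call begins: read the wrist's pose just before it. calibration takes no time and is no camera call; for the wrist camera it gives the pose at the moment of the call.
- bot.hand_in(): hands the job in, once; it reports no verdict.
Trained networks look in the newest picture that a camera, given by its name, has taken for a name from the list of things; names that differ only in an ending like _2 or _b are one class to them, and where a whole thing is asked for, a point or a joint stands for the part that bears it (a point fixed in the world has none). Each returns a list of dicts, best first, with "p" (0 to 1); they miss things now and then, are a little off and sometimes report something else, mostly with a low value. They report only what shows in the picture. A call takes as long as a camera call. They do not tell look-alikes from the thing itself.
- bot.find_in(camera, label): "xy" ([column, row] in pixels, amid what is visible of it).
- bot.silhouettes(camera, label): "mask" (480x640 bool, what is visible of it) and "xy" ([column, row] in pixels, amid what is visible of it).
The state is a dict: "t": time; "q": joint angles; "joint_vel": joint speeds; "joint_torque": joint torques, N m; "eef_pos": TCP position; "tool_rot": TCP orientation; "contact_force": force on the tool from outside, world axes, zero at the start; "torque": the same for the moment, N m; "gripper_width": opening from 0.0 (shut) to 1.0 (fully open).
Only numpy, scipy, OpenCV 4.12 (cv2) and the standard library are available. Lean on these libraries where they do the work, as an engineer would, in place of code of your own. Each camera call takes 0.05 s, during which the arm holds its last target.

## Task

The blue hatch on one of the two colorimeters is shut by a push-push latch: with a fingertip, gently press its ribbed front edge down once until the latch lets go, then take the finger up and away so that the hatch pops open. Wait two seconds, touching nothing, to see that it stays standing fully open, and do not push it down again. Leave the orange hatch alone and shut, and do not pick up, shift or knock over anything on the bench.

Things in the scene. Friction and masses are not known exactly. Their poses are not given: they have to be found in the camera images.
- blue_meter: colorimeter with the blue hatch: white housing fixed to the bench, 180 mm deep (x), 140 mm wide (y), deck 75 mm high, a display block 99 mm high along the rear (46 to 86 mm behind the origin). Origin on the bench under its centre; x points from the hatch's free front edge to hinge and display, z up. Yaw up to 0.35 rad; the meters may swap places.
- blue_hatch (a joint): blue hatch, rad: 0 shut and latched, negative pressed in (stop -0.095), positive open (stop 1.1). Pressing the pad takes about 2 N. Pressed in 4 mm (-0.06) or more, up to the stop at 6 mm, the latch lets go: as the finger rises the spring swings the hatch to 1.1 within 1 s and holds it there (under 1 N). Pressed under 2 mm, it returns to 0, latched. Pushing the open hatch down to the stop latches it again.
- blue_hatch_pad (a point): finger pad on the blue hatch, three white ribs: point on its upper face, mid-width, 13 mm behind the free front edge, 62 mm before the hinge; 83 mm above the bench when shut. Hatch 75 mm (front to rear) x 74 mm wide x 12 mm thick, its face 8 mm proud of the deck, so a 6 mm press does not meet the deck. Axes as the meter's when shut; they turn with the hatch.
- amber_meter: colorimeter with the orange hatch: white housing fixed to the bench, 180 mm deep (x), 140 mm wide (y), deck 75 mm high, a display block 99 mm high along the rear (46 to 86 mm behind the origin). Origin on the bench under its centre; x points from the hatch's free front edge to hinge and display, z up. Yaw up to 0.35 rad; the meters may swap places.
- amber_hatch (a joint): orange hatch, rad: 0 shut and latched, negative pressed in (stop -0.095), positive open (stop 1.1). Same latch as the blue one; it starts shut and is to stay shut.
- amber_hatch_pad (a point): finger pad on the orange hatch, three white ribs: point on its upper face, mid-width, 13 mm behind the free front edge, 62 mm before the hinge; 83 mm above the bench when shut. Hatch 75 mm (front to rear) x 74 mm wide x 12 mm thick, its face 8 mm proud of the deck, so a 6 mm press does not meet the deck. Axes as the meter's when shut; they turn with the hatch.
- blue_hatch_hinge (a point): point on the blue hatch's hinge axis, in the middle of its width, 77 mm above the bench; the axis runs along the meter's y. Opening lifts the front edge, which swings up and back towards +x of the meter, to about 70 mm above the hinge.
- flask: loose bystander: clear conical flask, 74 mm across the foot, 110 mm tall; origin under its centre
- lighter: loose bystander: steel tube gas lighter with an orange end lying on the bench, 160 mm long, 22 mm thick; origin on the bench under it, x along the tube
- reagent: loose bystander: brown reagent bottle with black cap, 60 mm across, 130 mm tall; origin under its centre
- wash_bottle: loose bystander: white wash bottle with red cap, 64 mm across, 150 mm tall; origin under its centre
- burner: loose bystander: laboratory burner, blue 84 mm foot and brass tube, 124 mm tall; origin under its centre
Things that resemble listed ones, but are neither listed nor needed, are in the scene too. What is shaped like the blue_meter but black or green is not meant.

How it is judged:
On the way, in this order (a step that is already met when the one before it is completed fails the run):
1. the blue hatch is pressed in below its shut position (value of joint blue_hatch below -0.02 rad), for 0.02 s.
2. the blue hatch has popped up and stands open for a second with nothing touching it (value of joint blue_hatch above 0.95 rad and contact force between blue_hatch and anything else below 0.3 N), for 1 s.
At the end, for the whole second after the job is handed in: the blue hatch stands open (joint above 0.95 rad) at rest, the orange hatch is shut (between -0.02 and 0.03 rad), every bystander is within 30 mm of where it began (value of joint blue_hatch above 0.95 rad and velocity of joint blue_hatch between -0.1 and 0.1 rad/s and value of joint amber_hatch between -0.02 and 0.03 rad and distance of each of flask, lighter, reagent, wash_bottle, burner from where it was at the start of the episode below 0.03 m); the robot touches nothing.
It fails at once if the blue hatch is pushed back down after it has popped (value of joint blue_hatch between 0.2 and 0.85 rad and velocity of joint blue_hatch below -0.08 rad/s).
It fails at once if the blue hatch is struck or pressed harder than 80 N (contact force between blue_hatch and the fingers above 80 N).
It fails at once if the orange hatch is pressed or opened (value of joint amber_hatch below -0.03 rad or value of joint amber_hatch above 0.1 rad).
It fails at once if a bystander is shifted more than 30 mm, lifted or knocked over (distance of any of flask, lighter, reagent, wash_bottle, burner from where it was at the start of the episode above 0.03 m or angle between any of flask, lighter, reagent, wash_bottle, burner's own z axis and vertical above 0.5 rad).
It also fails if it takes over 35 s, if anything falls off the work surface, if the arm or the gripper's body presses on something with over 40 N, if the wrist force passes 120 N, or if a joint passes its speed limit or range.

## Working session

There is one attempt and no reset: what is moved stays moved. The work goes in short steps, Python scripts to look and compute and a shell command to move; the robot and the scene stay as the last step left them, time stands still between calls to the robot, and variables do not carry over. Pictures are saved under pics/ and viewed, and the job is handed in when it is done.

```bash
mkdir -p pics; ls
python3 - <<'E'
from station import bot
import cv2
for n in("top","side"):
    p,d=bot.read_camera(n); cv2.imwrite(f"pics/{n}0.png",p)
o=bot.get_obs();print(o["t"],o["eef_pos"],o["tool_rot"],o["contact_force"],o["gripper_width"])
E
```

```text
pics
0.1 [ 0.22347614 -0.63632734  0.20550531] [-4.11217337e-04  8.15912819e-01 -5.78174332e-01 -7.37676331e-04] [-0.6251139   0.31045403  0.40611162] 0.9994657504819091
```

View pics/top0.png

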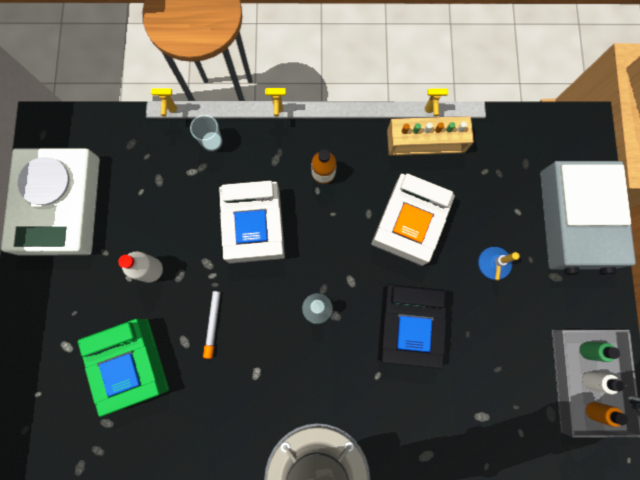

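View pics/side0.png

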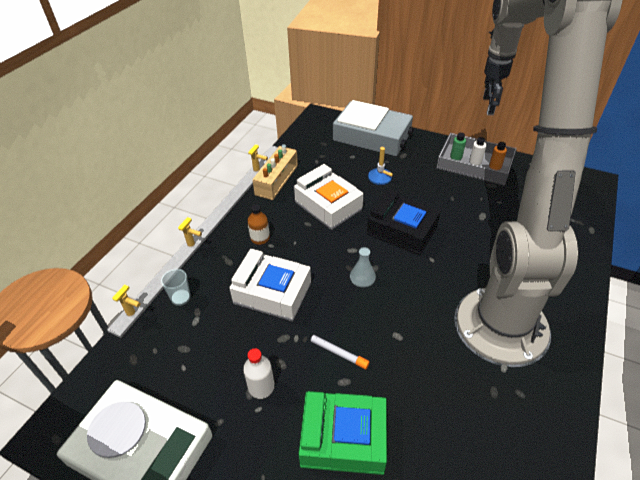

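Candidates, in top-view pixels:
- White housing with blue hatch at (251,226).
- Green look-alike at (120,372).
- Black look-alike at (415,333).
- Orange hatch on white at (413,222).

By the description, I choose the white one at (251,226). Next I'll check it in a close crop and measure it.

```bash
cat > h.py <<'E'
import numpy as np,cv2
from station import bot
def pts(n,d,mask):
    c=bot.calibration(n);K=np.array(c["mtx"]);R=cv2.Rodrigues(np.array(c["rvec"],float))[0];t=np.array(c["tvec"],float).ravel()
    v,u=np.nonzero(mask&(d>0));z=d[v,u]
    P=np.c_[(u-K[0,2])/K[0,0]*z,(v-K[1,2])/K[1,1]*z,z]
    return (P-t)@R,u,v
E
python3 - <<'E'
from h import *
p,d=bot.read_camera("top")
cv2.imwrite("pics/crop1.png",cv2.resize(p[160:290,190:320],None,fx=4.5,fy=4.5,interpolation=cv2.INTER_CUBIC))
hsv=cv2.cvtColor(p,cv2.COLOR_BGR2HSV)
def rect(m,zlo,zhi,name):
    P,u,v=pts("top",d,m); s=(P[:,2]>zlo)&(P[:,2]<zhi);P=P[s]
    r=cv2.minAreaRect(P[:,:2].astype(np.float32)*1000)
    print(name,len(P),P.mean(0).round(4),np.median(P[:,2]).round(4),r); return P
roi=np.zeros((480,640),bool);roi[170:275,205:300]=1
blue=cv2.inRange(hsv,(95,120,60),(125,255,255))>0
H=rect(roi&blue,.06,.1,"blue");A=rect(roi,.06,.09,"deck");B=rect(roi,.093,.12,"disp");rect(roi,.079,.09,"hatchz")
f=B[:,:2].mean(0)-H[:,:2].mean(0);print("yaw",np.arctan2(f[1],f[0]))
for l in("blue_hatch_pad","blue_hatch_hinge","blue_meter"):
    for r in bot.find_in("top",l)[:3]: print(l,r)
E
```

```text
blue 853 [0.5871 0.1555 0.0831] 0.0832 ((585.674072265625, 155.9537353515625), (75.16827392578125, 72.25129699707031), 5.101161003112793)
deck 3485 [0.5839 0.1554 0.0774] 0.0762 ((602.9103393554688, 158.620361328125), (181.35084533691406, 140.8226776123047), 4.963744163513184)
disp 848 [0.667  0.1637 0.0987] 0.0988 ((667.8260498046875, 164.2222900390625), (43.355960845947266, 120.2137680053711), 4.4709272384643555)
hatchz 1100 [0.5903 0.1568 0.0832] 0.0831 ((597.39794921875, 155.55853271484375), (164.26332092285156, 136.41583251953125), 7.400541305541992)
yaw 0.10155768722772884
blue_hatch_pad {'xy': [117.6, 372.1], 'p': 0.92}
blue_hatch_pad {'xy': [414.2, 329.4], 'p': 0.73}
blue_hatch_pad {'xy': [249.2, 224.0], 'p': 0.67}
blue_hatch_hinge {'xy': [117.5, 374.2], 'p': 0.94}
blue_hatch_hinge {'xy': [415.4, 333.5], 'p': 0.87}
blue_hatch_hinge {'xy': [250.5, 222.0], 'p': 0.73}
blue_meter {'xy': [253.6, 221.3], 'p': 0.7}
blue_meter {'xy': [120.3, 363.9], 'p': 0.62}
blue_meter {'xy': [410.3, 327.8], 'p': 0.58}
```

View pics/crop1.png

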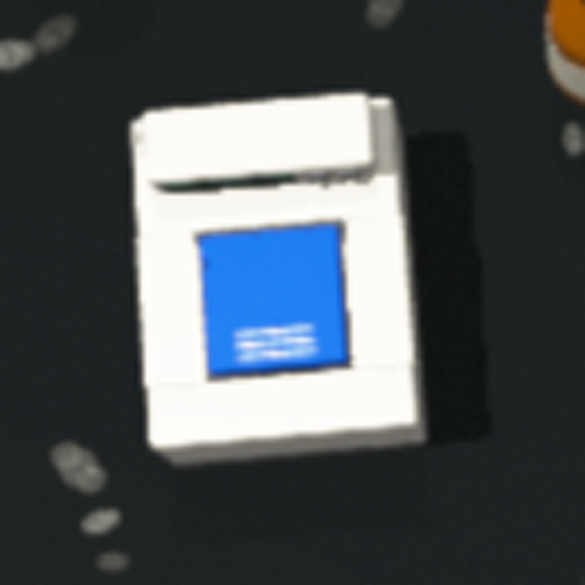

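The crop confirms it: white housing, blue hatch, and three white ribs at the front edge, crop (275,343). Yaw is about 0.088. Next I'll compute the approach shift.

```bash
cat >> h.py <<'E'
from scipy.spatial.transform import Rotation as Ro
yaw=0.088;m=np.array([np.cos(yaw),np.sin(yaw),0]);C=np.array([.5857,.156,.083])
T=C-m*.0265
def delta(z):
    o=bot.get_obs();w=o["tool_rot"];R=Ro.from_quat([w[1],w[2],w[3],w[0]]).as_matrix()
    D=R.T@(np.r_[T[:2],z]-o["eef_pos"])*100
    n=np.array([0,0,0]);Rt=np.c_[np.cross(-m,[0,0,-1]),-m,[0,0,-1]]
    print("t",o["t"],"eef",o["eef_pos"].round(4),"F",np.round(o["contact_force"],2),"w",o["gripper_width"])
    print("shift cm",D.round(2),"turn",Ro.from_matrix(R.T@Rt).as_rotvec().round(4)); print("meter -x in tool",(R.T@-m).round(3))
E
python3 -c "
from h import *
delta(.2)"
```

```text
t 0.3 eef [ 0.2237 -0.6367  0.2061] F [-0.41  0.47 -0.49] w 0.9953080667989124
shift cm [-63.44 -57.86   0.64] turn [1.000e-04 6.000e-04 2.498e-01]
meter -x in tool [-0.247  0.969  0.   ]
```

```bash
python3 -m creep '[[[-2,-2,-2.5,0,0,0,0],[-5,-4.5,-3,0,0,0.02,0],[-9,-8,-3,0,0,0.05,0],[-13,-12,-3,0,0,0.07,0],[-17,-15.5,-3,0,0,0.09,0],[-21,-19,-3,0,0,0.11,0],[-25,-23,-3,0,0,0.13,0],[-29,-26.5,-3,0,0,0.15,0],[-32,-29,-3,0,0,0.16,0],[-32,-29,-3,0,0,0.16,0]]]'; python3 -c "
from h import *
delta(.2)"
```

```text
t: 1.55
eef_pos: [0.3926, -0.2359, 0.2367]
tool_rot: [-0.0, 0.769, -0.639, 0.0]
contact_force: [-0.1, -1.3, 0.6]
gripper_width: -0.001
t 1.55 eef [ 0.3926 -0.2359  0.2367] F [-0.07 -1.32  0.55] w -0.0013498374348994966
shift cm [-35.26 -23.5    3.69] turn [-0.0008  0.0002  0.0956]
meter -x in tool [-0.095  0.995 -0.001]
```

```bash
python3 -m creep '[[[-3,-2,0,0,0,0.01,0],[-7,-5,0,0,0,0.02,0],[-11.5,-7.5,0,0,0,0.03,0],[-16,-10.5,0,0,0,0.05,0],[-20.5,-13.5,0,0,0,0.06,0],[-25,-16.5,0,0,0,0.07,0],[-29.5,-19.5,0,0,0,0.08,0],[-33.5,-22.5,2,0,0,0.096,0],[-35.2,-23.5,5,0,0,0.096,0],[-35.2,-23.5,8,0,0,0.096,0]]]'
python3 - <<'E'
from h import *
p,d=bot.read_camera("wrist");cv2.imwrite("pics/w1.png",p)
p,d=bot.read_camera("side");cv2.imwrite("pics/s1.png",cv2.resize(p[200:350,180:380],None,fx=4,fy=4))
delta(.083)
E
```

```text
t: 2.8
eef_pos: [0.5612, 0.1504, 0.1553]
tool_rot: [-0.0, 0.736, -0.677, -0.0]
contact_force: [-0.6, 0.0, -0.6]
gripper_width: -0.002
t 2.9 eef [0.5584 0.1473 0.1529] F [-0.76 -0.76 -0.49] w -0.0023128648988274595
shift cm [-0.64 -0.18  6.99] turn [ 0.0065 -0.0019 -0.0067]
meter -x in tool [0.007 1.    0.007]
```

View pics/w1.png

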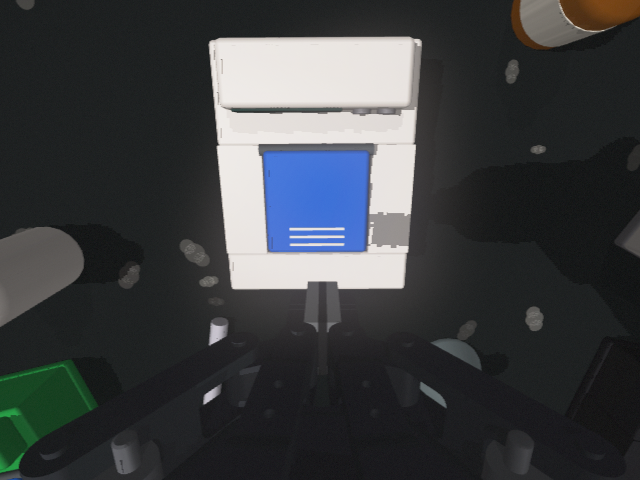

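View pics/s1.png

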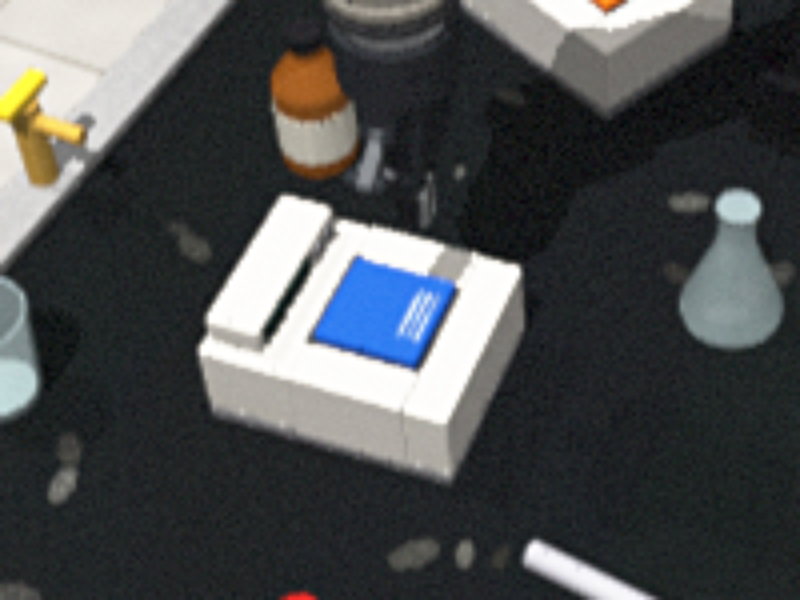

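The wrist view shows the blue hatch at (317,200) with ribs at (316,237), and the fingertip in line with it. I'll refine the position from the wrist depth.

Run:
```python
from h import *
p,d=bot.read_camera("wrist")
hsv=cv2.cvtColor(p,cv2.COLOR_BGR2HSV)
roi=np.zeros((480,640),bool);roi[130:270,240:390]=1
b=cv2.inRange(hsv,(95,120,60),(125,255,255))>0
P,u,v=pts("wrist",d,roi&b);s=(P[:,2]>.07)&(P[:,2]<.095);P=P[s]
r=cv2.minAreaRect(P[:,:2].astype(np.float32)*1000);print(r,np.median(P[:,2]))
w=(roi&~b);w[:222]=0;w[248:]=0;w[:,:285]=0;w[:,350:]=0
P,u,v=pts("wrist",d,w&(p.min(2)>150));print("ribs",P.mean(0))
delta(.083)
```

```text
((585.1381225585938, 159.42440795898438), (76.48777770996094, 75.31942749023438), 5.178318500518799) 0.08644247374442565
ribs [0.56211398 0.15619533 0.08713774]
t 2.95 eef [0.5596 0.1476 0.155 ] F [ 0.28  0.22 -0.23] w 0.0015820089152965829
shift cm [-0.62 -0.04  7.2 ] turn [ 0.0035 -0.0012 -0.0073]
meter -x in tool [0.007 1.    0.004]
```

```bash
python3 -m creep '[[[-0.4,0,2,0,0,0,0],[-0.7,0,4,0,0,0,0],[-0.7,0,5.5,0,0,0,0],[-0.7,0,5.8,0,0,0,0],[-0.7,0,5.8,0,0,0,0],[-0.7,0,5.8,0,0,0,0]]]'
python3 - <<'E'
from h import *
p,d=bot.read_camera("wrist");cv2.imwrite("pics/w2.png",p)
delta(.083)
E
```

```text
t: 3.7
eef_pos: [0.5603, 0.1563, 0.099]
tool_rot: [-0.001, 0.735, -0.678, 0.0]
contact_force: [1.3, -0.2, -0.0]
gripper_width: 0.002
t 3.75 eef [0.5603 0.1563 0.0991] F [-0.05  0.37  1.48] w 0.002647206344720181
shift cm [0.25 0.12 1.61] turn [-0.0012  0.0002 -0.0063]
meter -x in tool [ 0.006  1.    -0.001]
```

View pics/w2.png

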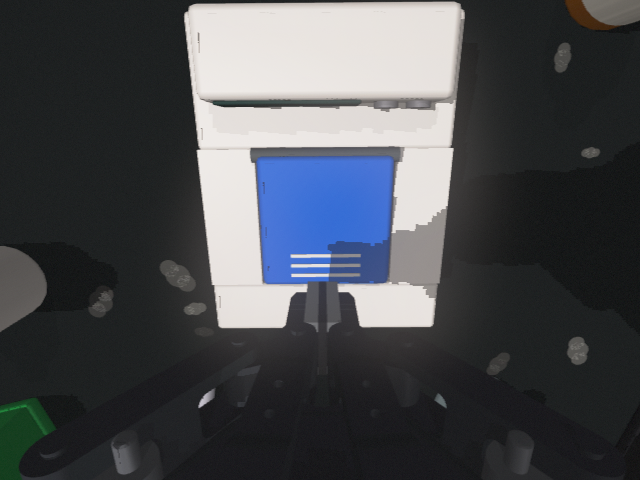

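The fingertip at (322,285) lines up with the ribs at (326,265), about 16 mm above the hatch. I'll lower it gently.

```bash
python3 -m creep '[[[0,0,0.6,0,0,0,0],[0,0,1.1,0,0,0,0],[0,0,1.4,0,0,0,0],[0,0,1.6,0,0,0,0],[0,0,1.7,0,0,0,0],[0,0,1.8,0,0,0,0],[0,0,1.8,0,0,0,0],[0,0,1.8,0,0,0,0]]]'
python3 - <<'E'
from h import *
for i in range(3):
    p,d=bot.read_camera("wrist");o=bot.get_obs();print(o["eef_pos"].round(4),o["contact_force"].round(2))
cv2.imwrite("pics/w3.png",p)
E
```

```text
t: 4.75
eef_pos: [0.5598, 0.1561, 0.0805]
tool_rot: [-0.0, 0.735, -0.678, 0.0]
contact_force: [0.4, -0.0, -0.3]
gripper_width: 0.001
[0.5598 0.1562 0.0805] [-0.36 -0.05  0.54]
[0.5598 0.1562 0.0805] [0.14 0.01 0.4 ]
[0.5598 0.1561 0.0805] [0.04 0.42 0.12]
```

View pics/w3.png

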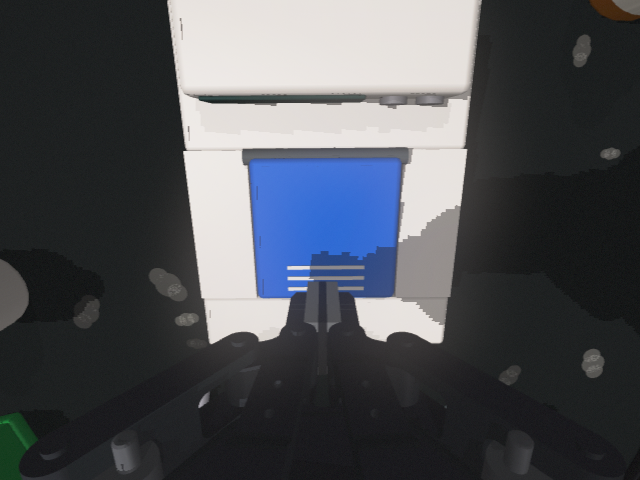

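Run:
```python
from h import *
p,d=bot.read_camera("wrist");o=bot.get_obs()
c=bot.calibration("wrist");e=o["eef_pos"]
q=np.array([e,e+m*.011,C-m*.0375,C-m*.0245])
print(cv2.projectPoints(q,np.array(c["rvec"],float),np.array(c["tvec"],float),np.array(c["mtx"]),None)[0].reshape(-1,2).round(1))
for box in((165,190),(215,240),(260,266),(292,296)):
    k=np.zeros((480,640),bool);k[box[0]:box[1],260:300]=1
    P,_,_=pts("wrist",d,k);print("hatch row",box,np.median(P,0).round(4))
k=np.zeros((480,640),bool);k[284:290,308:336]=1
P,_,_=pts("wrist",d,k);print("tip",np.median(P,0).round(4),P[:,2].min())
```

```text
[[324.6 276. ]
 [324.5 256.9]
 [329.2 297.7]
 [329.2 275.7]]
hatch row (165, 190) [0.6114 0.1823 0.0841]
hatch row (215, 240) [0.5864 0.1812 0.0843]
hatch row (260, 266) [0.5672 0.1801 0.0844]
hatch row (292, 296) [0.5496 0.1797 0.0845]
tip [0.5707 0.1585 0.1159] 0.11212344103649885
```

```bash
python3 -m creep '[[[0,-0.2,0,0,0,0,0],[0,-0.2,0.1,0,0,0,0],[0,-0.2,0.2,0,0,0,0],[0,-0.2,0.2,0,0,0,0]]]'
python3 - <<'E'
from h import *
f=[]
for i in range(4):
    p,d=bot.read_camera("wrist");o=bot.get_obs();f.append(o["contact_force"])
print(o["eef_pos"].round(4),np.mean(f,0).round(2))
for box in((165,190),(215,240),(260,266),(292,296)):
    k=np.zeros((480,640),bool);k[box[0]:box[1],260:300]=1
    P,_,_=pts("wrist",d,k);print("hatch row",box,np.median(P,0).round(4))
cv2.imwrite("pics/w4.png",p)
E
```

```text
t: 5.45
eef_pos: [0.5616, 0.1562, 0.0782]
tool_rot: [0.0, 0.735, -0.678, -0.0]
contact_force: [-0.7, -0.3, -0.2]
gripper_width: -0.002
[0.5618 0.1563 0.0784] [ 0.28 -0.02 -0.26]
hatch row (165, 190) [0.6137 0.1823 0.0841]
hatch row (215, 240) [0.589  0.1811 0.0843]
hatch row (260, 266) [0.5701 0.1803 0.0845]
hatch row (292, 296) [0.5526 0.1795 0.0848]
```

View pics/w4.png

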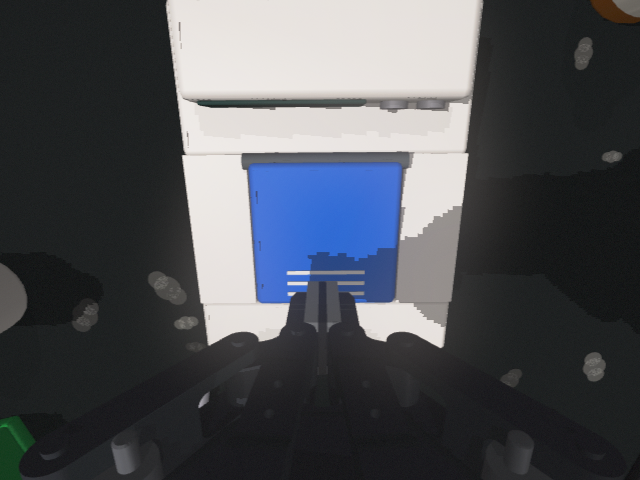

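Run:
```python
from h import *
p,d=bot.read_camera("wrist")
for r in range(268,330,4):
    k=np.zeros((480,640),bool);k[r,312]=1;k[r,313]=1
    P,_,_=pts("wrist",d,k);print(r,P.mean(0).round(4) if len(P) else None)
cv2.imwrite("pics/w5.png",cv2.resize(p[230:350,250:400],None,fx=5,fy=5,interpolation=cv2.INTER_CUBIC))
p,d=bot.read_camera("side");cv2.imwrite("pics/s5.png",cv2.resize(p[220:330,210:340],None,fx=5,fy=5,interpolation=cv2.INTER_CUBIC))
p,d=bot.read_camera("top");cv2.imwrite("pics/t5.png",cv2.resize(p[140:300,170:350],None,fx=4,fy=3.7,interpolation=cv2.INTER_CUBIC))
```

```text
268 [0.5684 0.1632 0.0845]
272 [0.5666 0.163  0.0854]
276 [0.564  0.1629 0.0846]
280 [0.5615 0.1627 0.0841]
284 [0.5722 0.1628 0.1112]
288 [0.5726 0.1627 0.1158]
292 [0.5722 0.1626 0.1188]
296 [0.5726 0.1625 0.123 ]
300 [0.5726 0.1624 0.1264]
304 [0.5724 0.1623 0.1291]
308 [0.5723 0.1622 0.1322]
312 [0.5721 0.1621 0.1347]
316 [0.5724 0.1621 0.138 ]
320 [0.5724 0.162  0.1408]
324 [0.5718 0.1619 0.1424]
328 [0.5733 0.1619 0.1472]
```

View pics/w5.png

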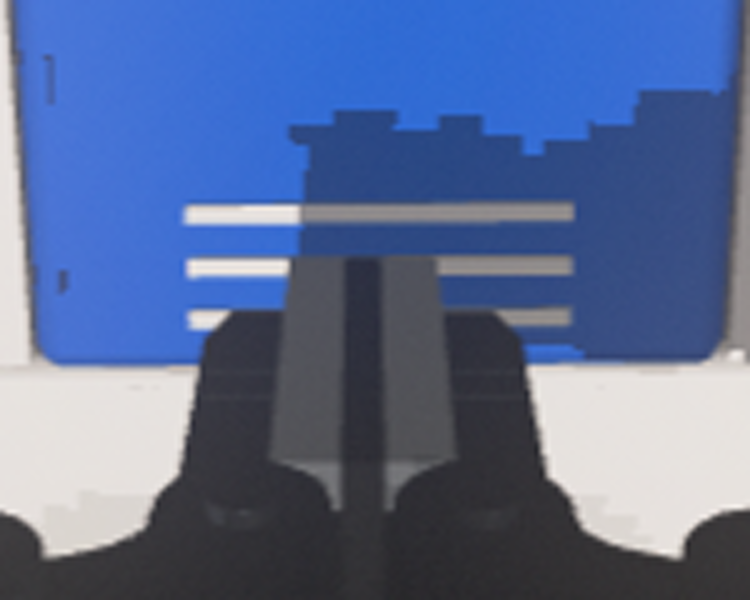

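View pics/s5.png

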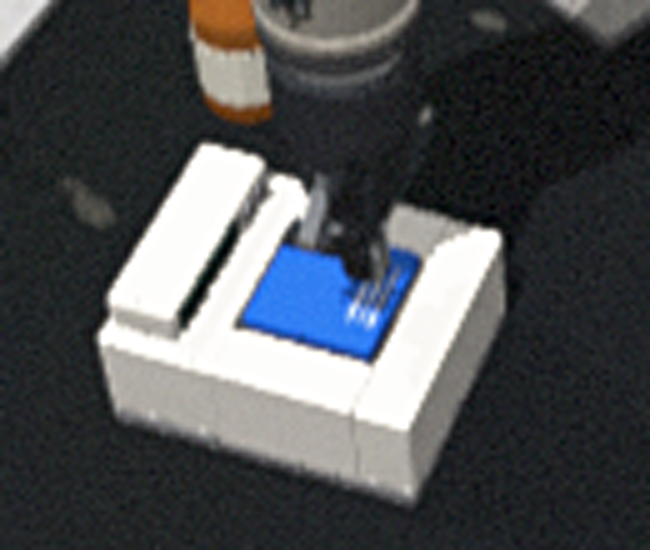

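The pad's front face is at x=0.5725, but its lower end shows at z≈0.11. So the real tip seems to sit about 30 mm above the reported TCP. I'll cross-check with the side camera.

Run:
```python
from h import *
p,d=bot.read_camera("side")
k=np.zeros((480,640),bool);k[255:300,260:310]=1
P,u,v=pts("side",d,k)
s=(P[:,2]>.093)&(P[:,2]<.2)&(np.abs(P[:,0]-.56)<.04)&(np.abs(P[:,1]-.156)<.05)
i=np.nonzero(s)[0]; i=i[np.argsort(P[i,2])][:12]
for j in i: print(u[j],v[j],P[j].round(4))
```

```text
287 274 [0.5505 0.1516 0.103 ]
285 276 [0.5514 0.1609 0.1046]
285 277 [0.5496 0.1643 0.1051]
286 276 [0.5486 0.1606 0.1056]
286 274 [0.5514 0.1551 0.1064]
284 276 [0.5528 0.1637 0.107 ]
287 273 [0.55   0.1518 0.1076]
286 275 [0.5488 0.1598 0.1087]
284 275 [0.5533 0.1624 0.1094]
281 276 [0.5587 0.1689 0.1098]
279 275 [0.5641 0.1695 0.1119]
280 275 [0.5606 0.1701 0.1143]
```

Both cameras agree that the tip is about 28 mm above the reported TCP, so no contact has happened yet. I'll carry on down, guided by depth and force.

```bash
cat >> h.py <<'E'
def chk(pic=None):
    f=[]
    for i in range(3):
        p,d=bot.read_camera("wrist");o=bot.get_obs();f.append(o["contact_force"])
    print("t",o["t"],o["eef_pos"].round(4),"F",np.mean(f,0).round(2))
    hsv=cv2.cvtColor(p,cv2.COLOR_BGR2HSV);b=cv2.inRange(hsv,(95,120,60),(125,255,255))>0
    P,_,_=pts("wrist",d,b);s=(abs(P[:,:2]-C[:2])<.045).all(1)&(P[:,2]>.06)&(P[:,2]<.2);P=P[s]
    a=(P[:,:2]-C[:2])@m[:2];print("slope rad (neg=pressed)",-np.polyfit(a,P[:,2],1)[0],"z mean",P[:,2].mean(),"front z",np.median(P[a<-.03,2]))
    if pic: cv2.imwrite(pic,p)
E
python3 -m creep '[[[0,0,0.5,0,0,0,0],[0,0,1.0,0,0,0,0],[0,0,1.4,0,0,0,0],[0,0,1.7,0,0,0,0],[0,0,1.8,0,0,0,0],[0,0,1.8,0,0,0,0]]]'
python3 - <<'E'
from h import *
chk("pics/w6.png")
p,d=bot.read_camera("wrist")
for r in range(256,310,5):
    k=np.zeros((480,640),bool);k[r,312]=1;k[r,313]=1
    P,_,_=pts("wrist",d,k);print(r,P.mean(0).round(4) if len(P) else None)
E
```

```text
t: 6.6
eef_pos: [0.5618, 0.1563, 0.0604]
tool_rot: [-0.0, 0.735, -0.678, -0.0]
contact_force: [0.6, -0.3, 0.1]
gripper_width: 0.0
t 6.75 [0.5619 0.1563 0.0606] F [ 0.24 -0.08 -0.13]
slope rad (neg=pressed) 0.008378369361559888 z mean 0.08428046306129293 front z 0.08442158393022407
256 [0.5818 0.1637 0.0841]
261 [0.5793 0.1636 0.0839]
266 [0.5772 0.1634 0.0848]
271 [0.5745 0.1632 0.0843]
276 [0.5719 0.163  0.0839]
281 [0.5697 0.1628 0.0847]
286 [0.5725 0.1627 0.0958]
291 [0.5724 0.1626 0.1003]
296 [0.5723 0.1625 0.1044]
301 [0.5725 0.1624 0.109 ]
306 [0.5723 0.1623 0.1126]
```

View pics/w6.png

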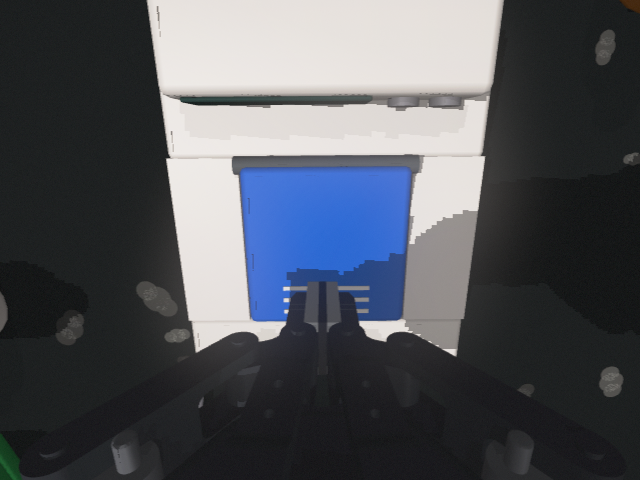

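```bash
python3 -m creep '[[[0,0,0.3,0,0,0,0],[0,0,0.5,0,0,0,0],[0,0,0.7,0,0,0,0],[0,0,0.8,0,0,0,0],[0,0,0.9,0,0,0,0],[0,0,0.9,0,0,0,0]]]'
python3 - <<'E'
from h import *
chk("pics/w7.png")
E
```

```text
t: 7.55
eef_pos: [0.5619, 0.1565, 0.0527]
tool_rot: [-0.0, 0.735, -0.678, 0.0]
contact_force: [-4.0, -2.1, 13.5]
gripper_width: 0.001
t 7.7 [0.5619 0.1565 0.0527] F [-4.82 -1.17 13.69]
slope rad (neg=pressed) -0.09231796191347025 z mean 0.08121271980330769 front z 0.07725050210567244
```

The hatch is on its stop: slope about -0.09 rad, force 13.7 N. Now up and away.

```bash
python3 -m creep '[[[0,0.3,-4,0,0,0,0],[0,1.5,-9,0,0,0,0],[0,3,-14,0,0,0,0],[0,5,-17,0,0,0,0],[0,6,-18,0,0,0,0],[0,6,-18,0,0,0,0],[0,6,-18,0,0,0,0],[0,6,-18,0,0,0,0],[0,6,-18,0,0,0,0],[0,6,-18,0,0,0,0]]]'; python3 -m creep '[[[0,0,0,0,0,0,0],[0,0,0,0,0,0,0],[0,0,0,0,0,0,0],[0,0,0,0,0,0,0],[0,0,0,0,0,0,0],[0,0,0,0,0,0,0],[0,0,0,0,0,0,0],[0,0,0,0,0,0,0],[0,0,0,0,0,0,0],[0,0,0,0,0,0,0]]]';python3 - <<'E'
from h import *
p,d=bot.read_camera("wrist");cv2.imwrite("pics/w8.png",p)
p,d=bot.read_camera("side");cv2.imwrite("pics/s8.png",p)
E
```

```text
t: 8.95
eef_pos: [0.502, 0.1514, 0.231]
tool_rot: [0.0, 0.735, -0.678, -0.0]
contact_force: [-0.5, -0.1, -0.8]
gripper_width: 0.0
t: 10.2
eef_pos: [0.502, 0.1514, 0.2314]
tool_rot: [-0.0, 0.735, -0.678, 0.0]
contact_force: [-0.3, -0.2, 0.1]
gripper_width: -0.002
```

View pics/s8.png

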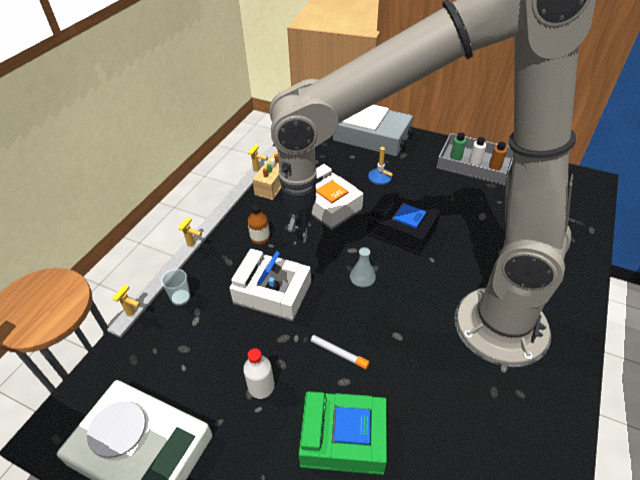

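View pics/w8.png

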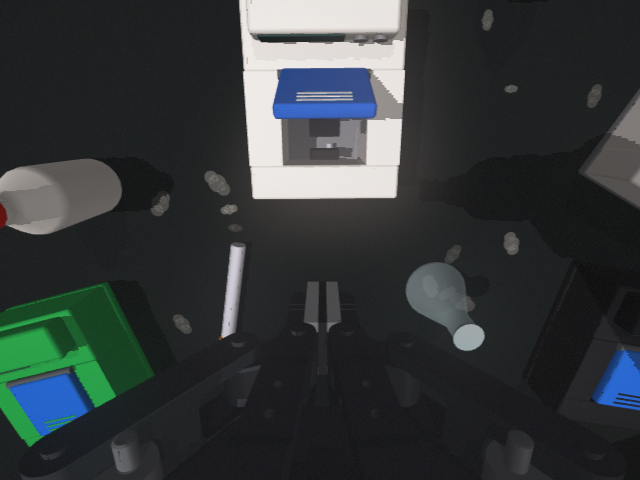

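The hatch stands open: side view (270,268), wrist view (325,92). The bystanders look unmoved and the orange hatch is shut. I'll wait a bit more, measure the open angle, then hand in.

```bash
python3 -m creep '[[[0,0,0,0,0,0,0],[0,0,0,0,0,0,0],[0,0,0,0,0,0,0],[0,0,0,0,0,0,0],[0,0,0,0,0,0,0],[0,0,0,0,0,0,0],[0,0,0,0,0,0,0],[0,0,0,0,0,0,0],[0,0,0,0,0,0,0],[0,0,0,0,0,0,0]]]';python3 - <<'E'
from h import *
p,d=bot.read_camera("wrist")
k=np.zeros((480,640),bool);k[74:104,285:365]=1
P,_,_=pts("wrist",d,k);a=(P[:,:2]-C[:2])@m[:2]
A=np.c_[P-P.mean(0)];n=np.linalg.svd(A,full_matrices=False)[2][2];print("angle",np.arccos(abs(n[2])),"max z",P[:,2].max())
p2,d2=bot.read_camera("top");p0=cv2.imread("pics/top0.png")
for (x,y) in((413,222),(496,263),(317,308),(211,325),(323,166),(140,267)):
    s=np.s_[y-25:y+25,x-25:x+25];print((x,y),"mean change",np.abs(p2[s].astype(int)-p0[s]).mean().round(1))
cv2.imwrite("pics/t9.png",p2)
E
```

```text
t: 11.55
eef_pos: [0.5019, 0.1514, 0.2314]
tool_rot: [-0.0, 0.735, -0.678, 0.0]
contact_force: [0.1, -0.6, 0.3]
gripper_width: 0.001
angle 1.1041024942740816 max z 0.1476231543589901
(413, 222) mean change 5.4
(496, 263) mean change 4.7
(317, 308) mean change 10.1
(211, 325) mean change 84.6
(323, 166) mean change 3.4
(140, 267) mean change 5.3
```

View pics/t9.png

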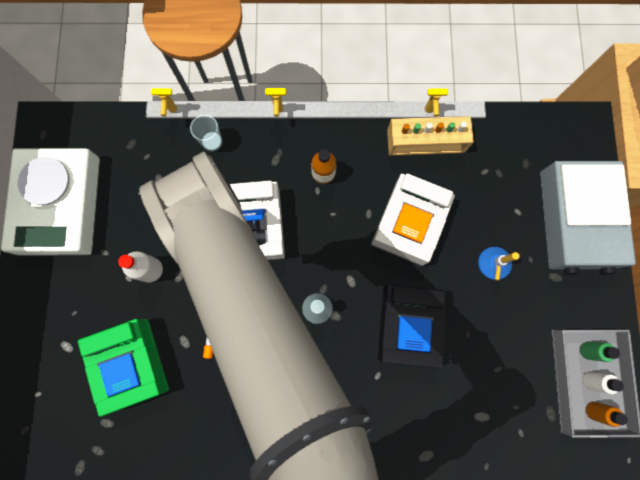

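The hatch is at 1.10 rad, and every bystander is in place. The change at the lighter is only the arm covering it; its orange end is still at (208,350).

```bash
python3 -c "
from station import bot
print(bot.hand_in())"
```

```text
the job is handed in; nothing more can be done
None
```

I pressed the ribbed front edge of the blue hatch on the white meter once, with the fingers shut. It reached its stop at about -0.09 rad with roughly 14 N. I then took the finger up and away, and the hatch popped open.

- **Blue hatch:** after more than two seconds untouched, the wrist camera's depth put it at 1.10 rad, and the force on the tool was only noise.
- **Orange hatch and bystanders:** the top view showed the orange hatch shut and the bystanders where they began. The arm hid most of the lighter there, but its orange end was in its old place and the wrist view showed it lying undisturbed.
- **Disagreement:** the fingertip turned out to be about 28 mm above the reported TCP. Both the wrist and side cameras showed this, so I made the press by depth and force instead of the TCP height.

The job was handed in at about 11.7 s; no verdict is reported.

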